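Make up two gifts at the music box counter

TASK

Make up two gift kits. For the first, stand the glass dolphin upright and gently, without letting it fall, inside the teak box held in the clamp, then press the ebony lid into the box above it until it is fully home and the sprung tabs have caught over its edge. For the second, stand the bird cage music box in the wide bay of the tray and lay the tuning fork flat in the narrow bay; leave the paperweight, the bell and the walnut box where they are.

Things in the scene. Friction and masses are not known exactly. Their poses are not given: they have to be found in the camera images.
- teak_box: Teak box, 108 mm square, in a grey bench clamp, fixed. Origin: underside of the clamp bed, below the box's middle; x along the clamp (spring and knob to +x, 218 mm out, 50 mm high). Heights: floor 18, lid shoulder 54, rim 78 mm. Round central well: diameter 70 mm below the shoulder, 87 above, flared at 45 degrees to 98 at the rim. Brass sprung tabs at +y and -y jut 8 mm into it, points 62 mm up.
- tray: Plywood tray, fixed, 160 mm (x) by 167 mm (y), grey lining, walls 5 mm thick and 14 mm high, floor 6 mm up. Origin: centre of its underside. A divider along x makes two bays, each 150 mm long in x: the wide bay, 90 mm in y, centre at y = +33.5 mm, and the narrow bay, 62 mm in y, centre at y = -47.5 mm.
- dolphin: Frosted blue glass dolphin leaping over a small flat plinth, standing. Plinth 44 mm (x) by 26 mm (y), 7 mm high; body along x, snout to +x (28 mm out), 18 mm wide across y, best pinched across y above the origin, 11 to 26 mm up; fin tip 34 mm up. Origin: centre of its underside, z up. About 60 g.
- ebony_lid: Round black ebony lid, disc 80 mm diameter, 6 mm thick, with a straight round knob 20 mm in diameter, brass-capped, its top 34 mm up. Origin: centre of its underside. 90 g. Laid in the teak box it rests on the tabs, about 13 mm too high; a straight push of about 6 to 12 N springs them back until it sits on the shoulder (origin 54 mm above the box's) and they catch over its edge.
- bird_cage: Silver metal bird cage music box with a small brass bird inside, round, upright. Base 60 mm diameter and 14 mm high, barred cage 50 mm diameter from 14 to 74 mm up, then a dome with a ring whose top is 106 mm up. Origin: centre of its underside, z up. About 220 g.
- tuning_fork: Steel two-pronged tuning fork lying flat, 8 mm thick, 126 mm long along x: prongs from the origin to +63 mm, stem with ball end to -63 mm. Origin: underside of the solid yoke where prongs and stem meet, 21 mm wide across y, the place to grip. About 70 g.
- glass_dome: Clear glass dome paperweight, 54 mm diameter, 31 mm high; not part of the kits. Origin: centre of its underside.
- brass_bell: Small brass hand bell with a dark wooden handle, 50 mm diameter, 67 mm high; not part of the kits. Origin: centre of its underside.
- walnut_box: Finished closed dark walnut music box, 64 by 46 mm, 40 mm high; not part of the kits. Origin: centre of its underside.
There are look-alikes about, which are no part of the job. Of the things that look like the tray, the largest one is meant.

How it is judged:
At the end, for the whole second after the job is handed in: Dolphin upright on the teak box floor within 16 mm of the middle; lid level on the shoulder (3 mm in height, 5 mm off centre) under the tabs; cage upright on the floor of the wide bay, fork flat on the floor of the narrow bay, both between its walls, either way round; all at rest (horizontal distance between dolphin and teak_box below 0.016 m and z of dolphin in the frame of teak_box between 0.014 and 0.022 m and angle between dolphin's own z axis and vertical below 0.15 rad and horizontal distance between ebony_lid and teak_box below 0.005 m and z of ebony_lid in the frame of teak_box between 0.0505 and 0.0565 m and angle between ebony_lid's own z axis and vertical below 0.06 rad and x of bird_cage in the frame of tray between -0.047 and 0.047 m and y of bird_cage in the frame of tray between 0.0165 and 0.0505 m and z of bird_cage in the frame of tray between 0.003 and 0.009 m and angle between bird_cage's own z axis and vertical below 0.1 rad and x of tuning_fork in the frame of tray between -0.02 and 0.02 m and y of tuning_fork in the frame of tray between -0.0695 and -0.0255 m and z of tuning_fork in the frame of tray between 0.003 and 0.009 m and angle between tuning_fork's own z axis and vertical below 0.05 rad and linear speed of each of dolphin, ebony_lid, bird_cage, tuning_fork below 0.02 m/s); the robot touches nothing.
It fails at once if the glass dome is shifted by more than 30 mm (distance of glass_dome from where it was at the start of the episode above 0.03 m).
It fails at once if the brass bell is shifted by more than 30 mm (distance of brass_bell from where it was at the start of the episode above 0.03 m).
It fails at once if the walnut box is shifted by more than 30 mm (distance of walnut_box from where it was at the start of the episode above 0.03 m).
It fails at once if the glass dolphin is let fall (free of the fingers and faster than 0.7 m/s, a drop of more than about 25 mm) (linear speed of dolphin above 0.7 m/s and contact force between dolphin and the fingers below 0.05 N).
It also fails if it takes over 128 s, if anything falls off the work surface, if the arm or the gripper's body presses on something with over 40 N, if the wrist force passes 120 N, or if a joint passes its speed limit or range.

ROBOT

A 7-joint arm with a two-finger parallel gripper is mounted at the origin on the work surface. World frame = base frame: x ahead of the robot, y to its left, z up, the work surface at z = 0. Lengths are in m, angles in rad, forces in N, time in s.
With the tool pointing down it reaches from about 0.425 to 0.875 m from the base axis. Payload 8.4 kg.
Tool frame: the origin (TCP) lies midway between the tips of the shut fingers; the grasp point (between the pads) lies r.tcp_to_grasp behind it (r.tcp_to_grasp is the distance from the TCP to the grasp point, in m); y points along the fingers, x is the direction in which the jaws open and shut, and the axes are right-handed (so a half turn about y gives the same grasp; the last joint's range is limited). The gripper opens to 85 mm and grips with 20 to 120 N. Pads are 22 mm wide; open, the fingers measure 114 mm over their backs; the gripper's body (76 mm by 85 mm) begins 54 mm behind the grasp point. The pads swing forward as they close: fully open they stand 13 mm farther back than shut.
Start: joints at [-1.39, 0.333, 0.04, 1.465, -0.013, 1.343, -0.059], TCP at [0.18, 0.625, 0.231] pointing down, gripper open.
Joint ranges: [-2.58, 2.58], [-0.38, 2.09], [-1.3, 1.39], [0.25, 2.4], [-1.5, 4.64], [0.08, 2.09], [-2.65, 2.65]. Speed limits (rad/s): [2.22, 2.22, 2.79, 2.79, 3.14, 3.14, 3.14].

INTERFACE

Orientations are given as [roll, pitch, yaw] about the fixed x, y, z axes, in that order (R = Rz(yaw) Ry(pitch) Rx(roll)).
In Python, from rig import r, get_image, order, search_frame, outline_of gives the robot as it stands.
- The arm moves only by the tool move_arm, never from a script. Its argument "deltas" is a list of rows, each a list of 2 entries, a list of its own where there are three numbers: the shift along the tool's x, y, z in m, then the turn about the tool's y in rad. A call has exactly 10 rows; each row is the pose to reach, as a shift and turn from the pose measured when the call began, along the tool's axes at that moment; what a row does not reach only later rows make up. A row lasts 1/8 s, in which the tool goes at most 62.5 mm and 10.7 degrees, less where a joint would pass 70% of its speed; a pose out of reach is approached as far as the arm can. A call with a gripper value outside its range is refused whole. "fingers" is the opening, from 0 (shut) to 1 (fully open), set as the call begins (left out, the last holds). The fingers move at their own pace and stop on an object; "grip_force" is the grip in N (left out, the last holds). Time passes only in rows, so rows that repeat a pose let the fingers close, or fill a call up. It gives the time, the measured TCP pose, the force and the opening at its end, in the units of the state.
- r.state(): the state, without advancing time (a new reading comes with each control period).
- get_image(name): name is "scene" or "top"; returns a dict with "pixels" (400x640x3 uint8, red, green, blue), "fx", "fy", "cx", "cy" (pixels), "distortion" ([k1, k2, p1, p2, k3] as OpenCV has them; the pictures are not rectified), "origin" and "rotation" of the camera in the world. Camera axes: x right, y up, looking along -z (the intrinsics and any distortion apply to the point x, -y, -z); pixel columns grow to the right and rows downward; lengths in m; the calibration is good to about 2 mm. A picture is of the moment at which its call begins. There is no depth.
- order.finish_job(): hands the job in, once; it reports no verdict.
Trained networks look in a picture, given as the dict that the camera call returned (one of the last four; its "shot" number tells which), for a name from the list of things; names that differ only in an ending like _2 or _b are one class to them, and where a whole thing is asked for, a point or a joint stands for the part that bears it (a point fixed in the world has none). Each returns a list of dicts, best first, with "confidence" (0 to 1); they miss things now and then, are a little off and sometimes report something else, mostly with a low value. They report only what shows in the picture. A call takes as long as a camera call. They do not tell look-alikes from the thing itself.
- search_frame(picture, query): "position" ([x, y, z] in m, in world coordinates, good to about 4 mm: the middle of the surface that is visible of it).
- outline_of(picture, query): "mask" (400x640 bool, what is visible of it).
The state is a dict: "t": time; "joint_positions": joint angles; "qd": joint speeds; "effort": joint torques, N m; "eef_pos": TCP position; "tcp_rot": TCP orientation; "wrist_force": force on the tool from outside, world axes, zero at the start; "moment": the same for the moment, N m; "finger_gap": finger opening in m.
Only numpy, scipy, OpenCV 4.12 (cv2) and the standard library are available. Lean on these libraries where they do the work, as an engineer would, in place of code of your own. Each camera call takes 0.05 s, during which the arm holds its last target. There are 200 camera calls.

## Working session

There is one attempt and no reset: what is moved stays moved. The work goes in short steps, Python scripts to look and compute and a tool call to move; the robot and the scene stay as the last step left them, time stands still between calls to the robot, and variables do not carry over. Pictures are saved under pics/ and viewed, on a budget of 14 in all, crops included, one or two more only if the job needs it, and the job is handed in when it is done.

Besides the shell and the picture viewer there is one more tool, called after ">>>" in YAML: its name, and indented under it one key for each argument. move_arm: Moves the arm, as the interface text tells. Its arguments: {"type":"object","properties":{"deltas":{"type":"array"},"fingers":{"type":"number"},"grip_force":{"type":"number"}},"required":["deltas"]}

```bash
mkdir -p pics; ls; python3 - <<'E'
from rig import r,get_image,search_frame
import cv2
s=r.state(); print(s, r.tcp_to_grasp)
for n in ("scene","top"):
    p=get_image(n); cv2.imwrite(f"pics/{n}0.png",p["pixels"][:,:,::-1])
    print(n,p["fx"],p["cx"],p["cy"],p["distortion"],p["origin"],p["rotation"])
    for q in ["teak_box","tray","dolphin","ebony_lid","bird_cage","tuning_fork","glass_dome","brass_bell","walnut_box"]:
        print(q,[(d["position"] if isinstance(d["position"],list) else d["position"].round(3).tolist(),round(d["confidence"],2)) for d in search_frame(p,q)])
E
```

```text
pics
{'t': 0.0, 'joint_positions': array([-1.39022688,  0.33392711,  0.03988492,  1.46625989, -0.01341074,
        1.3433161 , -0.05848701]), 'qd': array([ 0.00062417,  0.0002165 , -0.00055119,  0.00095237, -0.00034667,
        0.00236963, -0.00040444]), 'effort': array([-7.61252522e-04, -6.58545828e+01,  1.36497304e+00, -4.05571568e+01,
        1.66994787e-02,  1.25715285e-02, -3.74126927e-06]), 'eef_pos': array([0.17939147, 0.62427924, 0.23041652]), 'tcp_rot': array([-1.5709016 ,  0.00164088,  1.29100977]), 'wrist_force': array([ 0.60562451, -0.90056695, -0.51949064]), 'moment': array([-0.05824524,  0.06714991, -0.01334395]), 'finger_gap': 0.0855871793289492} 0.0187
scene 432.17827198183454 321.4684227555501 196.5201620186427 [-0.10981746  0.          0.          0.          0.        ] [1.04009565 0.77026925 0.66699445] [ 0.9780369  -0.01305456  2.5779078 ]
teak_box [([0.6906, 0.2347, 0.0406], 0.64)]
tray [([0.6481, -0.2008, 0.0094], 0.75), ([0.2543, -0.2814, 0.0071], 0.72), ([0.8291, -0.0069, 0.0049], 0.68)]
dolphin [([0.456, -0.0658, 0.0167], 0.57)]
ebony_lid [([0.451, -0.1804, 
[... 308 characters left out ...]
2438699067 199.5921939742012 [-0.00297914  0.          0.          0.          0.        ] [0.4571172  0.01447115 1.09150715] [ 0.06437196 -0.03413856 -1.57761865]
teak_box [([0.6662, 0.214, 0.0434], 0.7)]
tray [([0.8286, -0.0098, 0.0032], 0.97), ([0.6428, -0.205, 0.0088], 0.66), ([0.2518, -0.2828, 0.0065], 0.56)]
dolphin [([0.458, -0.0619, 0.0205], 0.57), ([0.664, 0.2133, 0.0435], 0.24)]
ebony_lid [([0.447, -0.1903, 0.0069], 0.71)]
bird_cage [([0.4618, -0.3193, 0.0721], 0.98)]
tuning_fork [([0.4548, 0.3331, 0.006], 0.74)]
glass_dome [([0.6363, -0.0112, 0.025], 0.91), ([0.4597, -0.0648, 0.0233], 0.63)]
brass_bell [([0.4404, 0.071, 0.0146], 0.74)]
walnut_box [([0.4376, 0.1792, 0.0425], 0.85)]
```

View pictures.

View pics/top0.png

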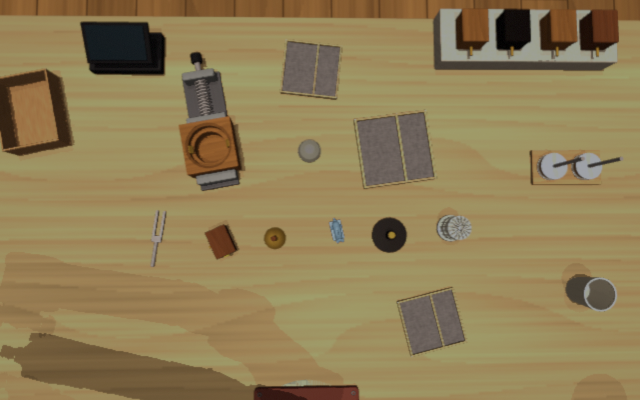

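View pics/scene0.png

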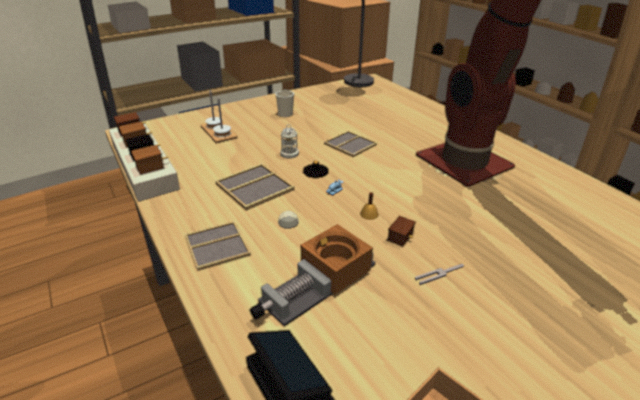

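```bash
cat > h.py <<'E'
import numpy as np, cv2
from scipy.spatial.transform import Rotation as Ro
from scipy.optimize import minimize
from rig import r,get_image,search_frame,outline_of
def cam(p):
    R=Ro.from_euler('xyz',p["rotation"]).as_matrix()@np.diag([1,-1,-1.])  # cv cam axes in world
    K=np.array([[p["fx"],0,p["cx"]],[0,p["fy"],p["cy"]],[0,0,1]]); return R,np.array(p["origin"]),K,np.array(p["distortion"],float)
def proj(p,X):
    R,o,K,d=cam(p); return cv2.projectPoints(np.asarray(X,float).reshape(-1,3),cv2.Rodrigues(R.T)[0],-R.T@o,K,d)[0][:,0]
def ray(p,uv,z):
    R,o,K,d=cam(p); n=cv2.undistortPoints(np.asarray(uv,float).reshape(-1,1,2),K,d)[:,0]
    D=np.c_[n,np.ones(len(n))]@R.T; return o+D*((z-o[2])/D[:,2])[:,None]
def ring(rad,z,n=40):
    a=np.arange(n)/n*2*np.pi; return np.c_[rad*np.cos(a),rad*np.sin(a),np.full(n,z)]
def box(a,b,z0,z1,cx=0,cy=0): return np.array([[cx+s*a/2,cy+t*b/2,z] for s in(-1,1) for t in(-1,1) for z in(z0,z1)])
def place(M,x,y,yaw,z=0): return M@Ro.from_euler('z',yaw).as_matrix().T+[x,y,z]
M={'tray':box(.160,.167,0,.014),
 'ebony_lid':np.r_[ring(.04,0),ring(.04,.006),ring(.01,.034)],
 'bird_cage':np.r_[ring(.03,0),ring(.03,.014),ring(.025,.074),ring(.006,.106)],
 'dolphin':np.r_[box(.044,.026,0,.007),[[.028,0,.015],[-.02,0,.03],[0,0,.034]]],
 'tuning_fork':np.r_[box(.126,.008,0,.008),box(.063,.021,0,.008,.0315)],
 'glass_dome':np.r_[ring(.027,0),ring(.019,.022),ring(.008,.031)],
 'brass_bell':np.r_[ring(.025,0),ring(.005,.067)],
 'walnut_box':box(.064,.046,0,.040)}
def hull(pts): return cv2.convexHull(np.asarray(pts,np.float32))
def fit(pm,name,x0):
    """pm: list of (picture, mask)"""
    H=[(p,hull(np.argwhere(m)[:,::-1])) for p,m in pm]
    def iou(v):
        o=[]
        for p,h in H:
            g=hull(proj(p,place(M[name],*v))); i=cv2.intersectConvexConvex(h,g)[0]
            o.append(i/(cv2.contourArea(h)+cv2.contourArea(g)-i+1e-9))
        return o
    best=min((minimize(lambda v:-sum(iou(v)),[x0[0],x0[1],y],method='Nelder-Mead',options=dict(initial_simplex=np.array([[x0[0],x0[1],y]]*4)+np.array([[0]*3,[.008,0,0],[0,.008,0],[0,0,.3]]),xatol=1e-5,fatol=1e-5)) for y in x0[2]),key=lambda s:s.fun)
    return best.x,iou(best.x)
def masknear(p,name,xy):
    best=None
    for d in outline_of(p,name):
        m=np.asarray(d["mask"])
        if m.sum()<20: continue
        w=ray(p,[np.argwhere(m)[:,::-1].mean(0)],.02)[0,:2]; e=np.hypot(*(w-xy))
        if e<.06 and (best is None or e<best[0]): best=(e,m)
    return None if best is None else best[1]
def tool(target,yaw,grasp=False):
    """shift in tool axes & turn from current pose to world TCP target"""
    s=r.state(); R=Ro.from_euler('xyz',s["tcp_rot"]).as_matrix(); return R.T@(np.array(target)-s["eef_pos"]), s
E
cat > a.py <<'E'
from h import *
x0={'tray':(.645,-.203,[.1,]),'ebony_lid':(.449,-.186,[0]),'bird_cage':(.463,-.318,[0]),'dolphin':(.457,-.064,[0,.5,-.5,1.5,3,2.5]),'tuning_fork':(.456,.335,[0,3.1,-.3]),'glass_dome':(.642,0,[0]),'brass_bell':(.443,.074,[0]),'walnut_box':(.445,.19,[0.3,-.3,1.2])}
T=get_image("top");S=get_image("scene")
for n,x in x0.items():
    pm=[(p,masknear(p,n,x[:2])) for p in(T,S)]
    for sel in (pm,pm[:1],pm[1:]):
        q=[k for k in sel if k[1] is not None]
        if q:
            v,i=fit(q,n,x); print(n,v.round(4),np.round(i,2))
np.set_printoptions(suppress=True)
for nm,p,(u0,v0,u1,v1) in(("top",T,(175,45,250,195)),("scene",S,(245,220,385,325))):
    c=cv2.resize(p["pixels"][v0:v1,u0:u1],None,fx=4,fy=4,interpolation=cv2.INTER_CUBIC)[:,:,::-1]; cv2.imwrite(f"pics/teak_{nm}.png",c)
    for d in outline_of(p,'teak_box'):
        m=np.argwhere(d["mask"])[:,::-1]; print(nm,d["confidence"],len(m),m.min(0),m.max(0))
c=np.zeros((600,300+560,3),np.uint8);a=cv2.imread("pics/teak_top.png");b=cv2.imread("pics/teak_scene.png")
c[:600,:300]=a;c[:420,300:]=b;cv2.imwrite("pics/teak.png",cv2.resize(c,(800,558)))
E
python3 a.py
```

```text
tray [ 0.6426 -0.2042  0.1325] [0.99 0.97]
tray [ 0.6426 -0.2043  0.1327] [0.99]
tray [ 0.6426 -0.2028  0.1325] [0.98]
ebony_lid [ 0.4468 -0.1885  0.3061] [0.95 0.86]
ebony_lid [ 0.4474 -0.1885  0.3046] [0.95]
ebony_lid [ 0.4436 -0.1902  0.6239] [0.87]
bird_cage [ 0.4616 -0.3277 -0.0386] [0.96 0.91]
bird_cage [ 0.4619 -0.3277  0.2317] [0.96]
bird_cage [ 0.4601 -0.3298  0.2797] [0.92]
dolphin [ 0.4555 -0.0702  0.1902] [0.9  0.89]
dolphin [ 0.4551 -0.0703  0.1868] [0.9]
dolphin [ 0.4548 -0.0709  3.4381] [0.9]
tuning_fork [ 0.4399  0.3307 -0.1323] [0.83 0.73]
tuning_fork [ 0.444   0.3292 -0.1511] [0.87]
tuning_fork [ 0.439   0.3321 -0.0882] [0.8]
glass_dome [ 0.6379 -0.0104  0.0637] [0.84 0.92]
glass_dome [ 0.6411 -0.0089  0.1338] [0.84]
glass_dome [ 0.6375 -0.0105  0.0789] [0.92]
brass_bell [0.4407 0.0703 0.1237] [0.88 0.91]
brass_bell [0.442  0.0694 0.5351] [0.88]
brass_bell [0.44   0.0706 0.2802] [0.92]
walnut_box [0.4339 0.1856 0.4966] [0.92 0.87]
walnut_box [0.4342 0.1859 0.3982] [0.93]
walnut_box [0.4328 0.1861 0.5648] [0.89]
top 0.57 5641 [179  53] [240 190]
scene 0.88 6017 [250 224] [374 326]
```

View pics/teak.png

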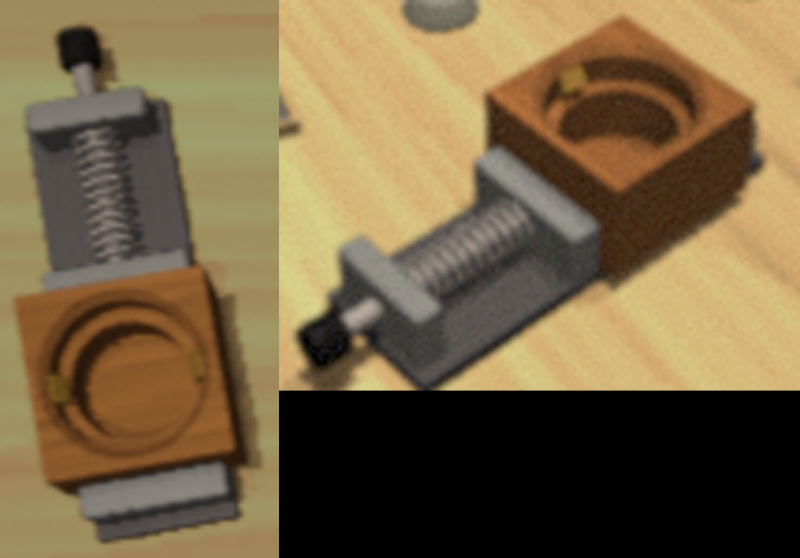

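```bash
cat > b.py <<'E'
from h import *
from scipy.optimize import least_squares
T=get_image("top");S=get_image("scene")
k=3.72
tc=np.array([[17,300],[203,268],[242,462],[58,489]])/k+[175,45]
sc=(np.array([[622,17],[755,105],[622,190],[487,97]])-[279,0])/k+[245,220]
print(ray(T,tc,.078)[:,:2].round(4).tolist(),ray(S,sc,.078)[:,:2].round(4).tolist())
print('rim centre',ray(T,[[175+124/k,45+370/k]],.078))
sq=np.array([[.054,.054,.078],[.054,-.054,.078],[-.054,-.054,.078],[-.054,.054,.078]])
wt=ray(T,tc,.078);ws=ray(S,sc,.078)
for nm,w in(("T",wt),("S",ws)): print(nm,w.mean(0).round(4),[round(float(np.hypot(*(w[i]-w[i-1])[:2])),4) for i in range(4)],[round(float(np.arctan2(*(w[i]-w[i-1])[1::-1])),3) for i in range(4)])
c=T["pixels"].copy(); tiles=[]
def tile(p,P,u,v,w=24,h=32,f=9,lines=()):
    i=cv2.resize(p["pixels"][v-h:v+h,u-w:u+w],None,fx=f,fy=f,interpolation=cv2.INTER_CUBIC)
    for q in P: cv2.polylines(i,[((q+.5-[u-w,v-h])*f).astype(np.int32)],True,(255,0,0),1)
    return i
f=proj(T,place(M['tuning_fork'],.456,.334,-.12)); d=proj(T,place(M['dolphin'],.4555,-.0702,.19))
ax=lambda x,y,a,L,z:proj(T,[[x-L*np.cos(a),y-L*np.sin(a),z],[x+L*np.cos(a),y+L*np.sin(a),z]])
A=tile(T,[hull(f)[:,0],],158,238); 
B=tile(T,[hull(d)[:,0]],337,230,20,20,12)
o=np.zeros((576,432+480,3),np.uint8);o[:,:432]=A;o[:480,432:]=B
cv2.imwrite("pics/fd.png",cv2.resize(o,(800,505))[:,:,::-1])
for p in(T,S):
    m=masknear(p,'tuning_fork',(.456,.335)); print(np.argwhere(m)[:,::-1].min(0),np.argwhere(m)[:,::-1].max(0),m.sum())
E
python3 b.py
```

```text
[[0.6797, 0.2638], [0.6982, 0.1591], [0.587, 0.1366], [0.572, 0.2397]] [[0.5961, 0.1479], [0.5776, 0.2536], [0.6791, 0.2709], [0.7019, 0.1693]]
rim centre [[0.63962008 0.20328156 0.078     ]]
T [0.6342 0.1998 0.078 ] [0.1103, 0.1063, 0.1134, 0.1042] [0.22, -1.396, -2.942, 1.716]
S [0.6387 0.2104 0.078 ] [0.1079, 0.1073, 0.103, 0.1041] [-2.941, 1.744, 0.169, -1.35]
[151 211] [165 266] 304
[416 265] [462 283] 257
```

View pics/fd.png

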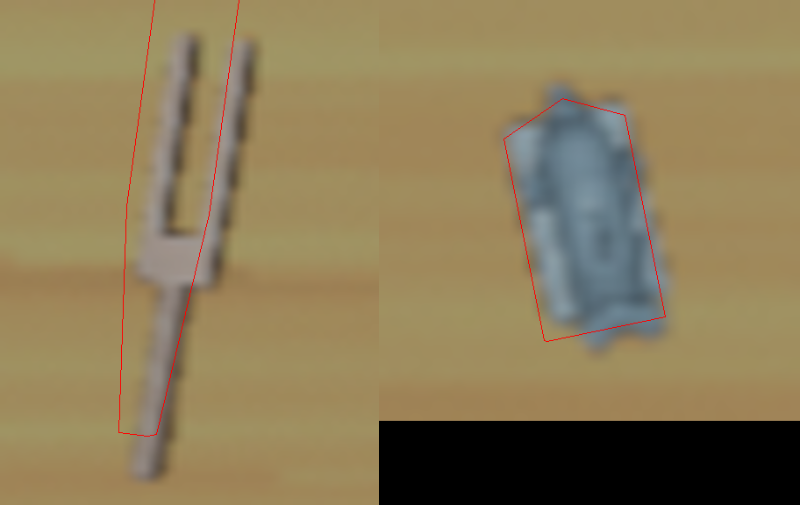

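```bash
cat > c.py <<'E'
from h import *
from scipy.ndimage import map_coordinates
from itertools import product
T=get_image("top");S=get_image("scene")
def edge(a,z,n=40):
    t=np.linspace(-.95,.95,n)*a; z=np.full(n,z); o=np.full(n,a)
    return np.r_[np.c_[t,o,z],np.c_[t,-o,z],np.c_[o,t,z],np.c_[-o,t,z]]
pts=np.r_[edge(.054,.078),ring(.049,.078,160),ring(.035,.054,100)]
def G(p):
    g=cv2.GaussianBlur(p["pixels"],(0,0),.8).astype(float); L=g@[.3,.5,.2]
    return np.minimum(np.hypot(cv2.Sobel(L,-1,1,0),cv2.Sobel(L,-1,0,1)),120)
Gs=[(T,G(T)),(S,G(S))]
def sc(v,gs):
    s=0
    for p,g in gs:
        q=proj(p,place(pts,*v)); s+=map_coordinates(g,[q[:,1],q[:,0]],order=1).mean()
    return s
for nm,gs in(("both",Gs),("T",Gs[:1]),("S",Gs[1:])):
    b=max(product(np.arange(.626,.652,.002),np.arange(.19,.222,.002),np.arange(.08,.26,.03)),key=lambda v:sc(v,gs))
    m=minimize(lambda v:-sc(v,gs),b,method='Nelder-Mead',options=dict(initial_simplex=np.array([b]*4)+np.array([[0]*3,[.002,0,0],[0,.002,0],[0,0,.03]])))
    print(nm,m.x.round(4),-m.fun)
    if nm=="both": V=m.x
def tile(p,P,u,v,w,h,f):
    i=cv2.resize(p["pixels"][v-h:v+h,u-w:u+w],None,fx=f,fy=f,interpolation=cv2.INTER_CUBIC)
    for q in P: cv2.polylines(i,[((q+.5-[u-w,v-h])*f).astype(np.int32)],True,(0,0,255),1)
    return i
R=[edge(.054,.078)*0,]
sq=np.array([[.054,.054,.078],[.054,-.054,.078],[-.054,-.054,.078],[-.054,.054,.078]])
L=[sq,ring(.049,.078),ring(.035,.054)]
o=np.hstack([tile(p,[proj(p,place(l,*V)) for l in L],u,v,40,40,5) for p,u,v in((T,210,148),(S,335,258))])
cv2.imwrite("pics/box.png",o[:,:,::-1])
print('fork',ray(T,[[134+178/7.895-.5,206+258/7.895-.5],[134+147/7.895-.5,206+475/7.895-.5],[134+217/7.895-.5,206+40/7.895-.5]],.008).round(4).tolist())
E
python3 c.py
```

```text
both [0.6386 0.2049 0.18  ] 164.52729635995786
T [0.6387 0.2043 0.1803] 77.54196179784442
S [0.6382 0.2061 0.175 ] 89.44396394030247
fork [[0.4427, 0.3299, 0.008], [0.3823, 0.3376, 0.008], [0.5039, 0.3199, 0.008]]
```

View pics/box.png

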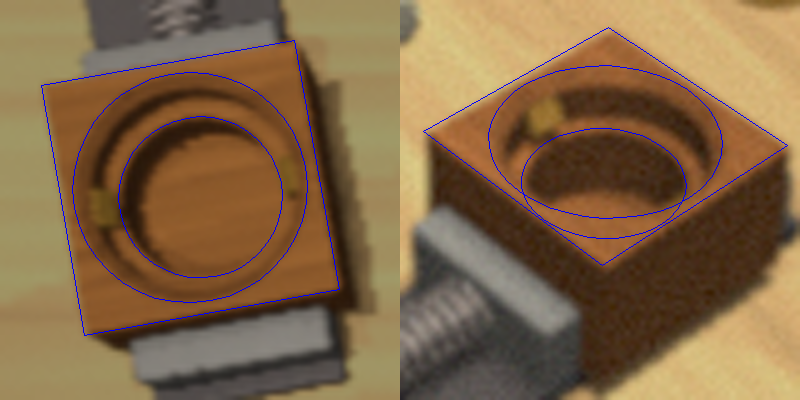

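```bash
cat > w.py <<'E'
import sys,json,numpy as np
from scipy.spatial.transform import Rotation as Ro
from rig import r
s=r.state(); R=Ro.from_euler('xyz',s["tcp_rot"]); p=s["eef_pos"]; yaw=s["tcp_rot"][2]
print("t",round(s["t"],2),"p",p.round(4),"rpy",s["tcp_rot"].round(4),"F",s["wrist_force"].round(2),"gap",round(s["finger_gap"],4),"q",s["joint_positions"].round(2))
for a in sys.argv[1:]:
    v=[float(k) for k in a.split(',')]
    print(a,'->',R.inv().apply(np.array(v[:3])-p).round(4),'turn',round(-(v[3]-yaw),4))
E
python3 w.py .443,.3295,.2,1.427 .443,.3295,.06,1.427 .443,.3295,.03,1.427
```

```text
t 2.3 p [0.1795 0.6247 0.2313] rpy [-1.5708e+00  1.0000e-04  1.2910e+00] F [-0.09  0.52 -0.16] gap 0.0853 q [-1.39  0.33  0.04  1.47 -0.01  1.34 -0.06]
.443,.3295,.2,1.427 -> [-0.2109  0.0313 -0.3348] turn -0.136
.443,.3295,.06,1.427 -> [-0.2109  0.1713 -0.3348] turn -0.136
.443,.3295,.03,1.427 -> [-0.2109  0.2013 -0.3348] turn -0.136
```

>>> move_arm:
  deltas:
    - [[-0.03,0.005,-0.048],-0.02]
    - [[-0.06,0.01,-0.096],-0.04]
    - [[-0.09,0.015,-0.143],-0.06]
    - [[-0.12,0.02,-0.19],-0.08]
    - [[-0.15,0.025,-0.239],-0.1]
    - [[-0.18,0.03,-0.287],-0.12]
    - [[-0.211,0.035,-0.335],-0.136]
    - [[-0.211,0.09,-0.335],-0.136]
    - [[-0.211,0.14,-0.335],-0.136]
    - [[-0.211,0.171,-0.335],-0.136]
  fingers: 0.5
  grip_force: 40

```text
t: 3.55
eef_pos: [0.4424, 0.3285, 0.0581]
tcp_rot: [-1.569, 0.002, 1.427]
wrist_force: [0.4, -0.7, 0.3]
finger_gap: 0.0429
```

```bash
python3 w.py .443,.3295,.03,1.427 .443,.3295,.001,1.427; python3 - <<'E'
from rig import get_image
import cv2
p=get_image("top");cv2.imwrite("pics/f1.png",cv2.resize(p["pixels"][170:290,80:240],None,fx=4,fy=4,interpolation=cv2.INTER_CUBIC)[:,:,::-1])
E
```

```text
t 3.55 p [0.4424 0.3285 0.0581] rpy [-1.5695  0.0017  1.4266] F [ 0.44 -0.71  0.27] gap 0.0429 q [-0.93  0.3   0.24  1.91 -0.09  0.95  0.78]
.443,.3295,.03,1.427 -> [ 0.0011  0.0281 -0.0005] turn -0.0004
.443,.3295,.001,1.427 -> [ 0.0012  0.0571 -0.0005] turn -0.0004
```

View pics/f1.png

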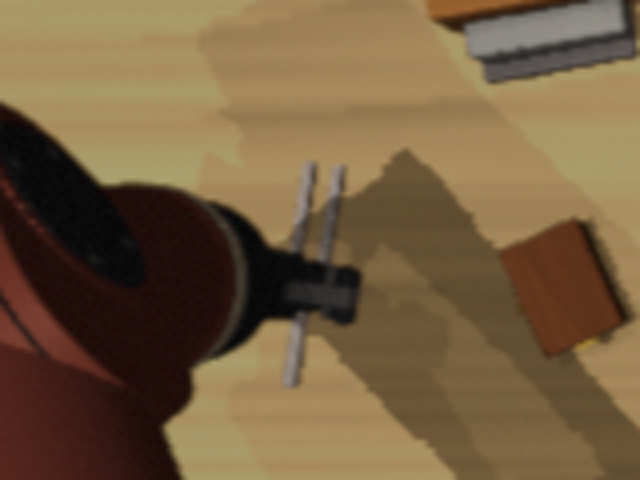

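>>> move_arm:
  deltas:
    - [[0.001,0.015,0],0]
    - [[0.001,0.03,0],0]
    - [[0.001,0.042,0],0]
    - [[0.001,0.05,0],0]
    - [[0.001,0.054,0],0]
    - [[0.001,0.056,0],0]
    - [[0.001,0.0565,0],0]
    - [[0.001,0.0565,0],0]
    - [[0.001,0.0565,0],0]
    - [[0.001,0.0565,0],0]

```text
t: 4.85
eef_pos: [0.4409, 0.3282, -0.0015]
tcp_rot: [-1.567, 0.005, 1.427]
wrist_force: [-0.9, 0.3, 0.5]
finger_gap: 0.0425
```

>>> move_arm:
  deltas:
    - [[0,0,0],0]
    - [[0,0,0],0]
    - [[0,0,0],0]
    - [[0,0,0],0]
    - [[0,0,0],0]
    - [[0,0,0],0]
    - [[0,0,0],0]
    - [[0,-0.01,0],0]
    - [[0,-0.02,0],0]
    - [[0,-0.03,0],0]
  fingers: 0.1
  grip_force: 50

```text
t: 6.1
eef_pos: [0.4409, 0.3281, 0.0291]
tcp_rot: [-1.567, 0.005, 1.427]
wrist_force: [0.4, -0.7, -0.7]
finger_gap: 0.0189
```

```bash
python3 w.py .443,.3295,.2,1.427 .60,-.05,.2,1.65 .649,-.251,.12,1.703 .649,-.251,.06,1.703; python3 - <<'E'
from rig import get_image
import cv2
p=get_image("scene");cv2.imwrite("pics/f2.png",cv2.resize(p["pixels"][160:310,380:540],None,fx=4,fy=4,interpolation=cv2.INTER_CUBIC)[:,:,::-1])
E
```

```text
t 6.1 p [0.4409 0.3281 0.0291] rpy [-1.567   0.0052  1.4269] F [ 0.44 -0.71 -0.65] gap 0.0189 q [-0.92  0.34  0.24  1.93 -0.1   0.9   0.79]
.443,.3295,.2,1.427 -> [ 0.0008 -0.1709 -0.0012] turn -0.0001
.60,-.05,.2,1.65 -> [-0.3523 -0.1699 -0.211 ] turn -0.2231
.649,-.251,.12,1.703 -> [-0.5437 -0.0892 -0.2887] turn -0.2761
.649,-.251,.06,1.703 -> [-0.5434 -0.0292 -0.2889] turn -0.2761
```

View pics/f2.png

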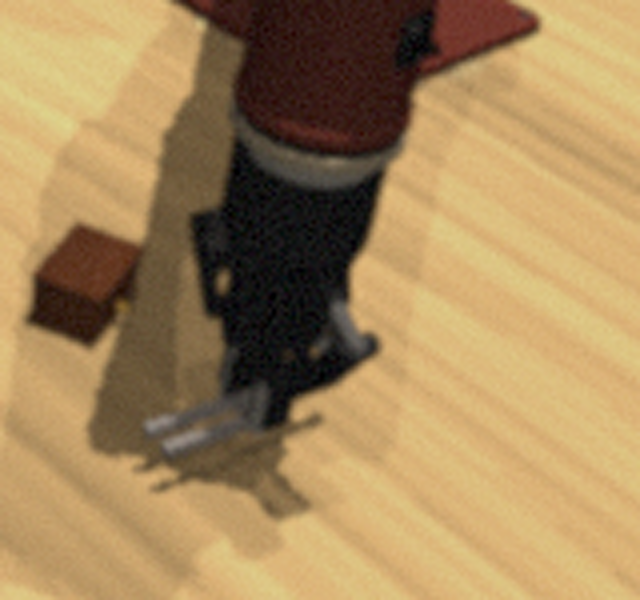

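>>> move_arm:
  deltas:
    - [[0,-0.06,0],0]
    - [[-0.01,-0.11,-0.006],0]
    - [[-0.06,-0.14,-0.036],-0.04]
    - [[-0.11,-0.15,-0.066],-0.07]
    - [[-0.165,-0.15,-0.099],-0.1]
    - [[-0.22,-0.15,-0.132],-0.14]
    - [[-0.27,-0.15,-0.162],-0.17]
    - [[-0.32,-0.15,-0.192],-0.2]
    - [[-0.37,-0.15,-0.218],-0.23]
    - [[-0.42,-0.15,-0.238],-0.25]

```text
t: 7.4
eef_pos: [0.6177, -0.1224, 0.1813]
tcp_rot: [-1.567, 0.003, 1.678]
wrist_force: [0.1, 0.2, -0.2]
finger_gap: 0.0188
```

```bash
python3 w.py .649,-.251,.12,1.703 .649,-.251,.04,1.703
```

```text
t 7.4 p [ 0.6177 -0.1224  0.1813] rpy [-1.5672  0.003   1.6778] F [ 0.06  0.25 -0.22] gap 0.0188 q [-0.31  0.35  0.54  1.6  -0.19  1.24  1.95]
.649,-.251,.12,1.703 -> [-0.131   0.0616 -0.0176] turn -0.0252
.649,-.251,.04,1.703 -> [-0.1308  0.1416 -0.0179] turn -0.0252
```

>>> move_arm:
  deltas:
    - [[-0.04,0,-0.005],-0.01]
    - [[-0.08,0.02,-0.01],-0.02]
    - [[-0.115,0.05,-0.015],-0.025]
    - [[-0.131,0.08,-0.018],-0.025]
    - [[-0.131,0.11,-0.018],-0.025]
    - [[-0.131,0.13,-0.018],-0.025]
    - [[-0.131,0.138,-0.018],-0.025]
    - [[-0.131,0.138,-0.018],-0.025]
    - [[-0.131,0.138,-0.018],-0.025]
    - [[-0.131,0.138,-0.018],-0.025]

```text
t: 8.65
eef_pos: [0.6498, -0.2513, 0.0447]
tcp_rot: [-1.569, 0.003, 1.703]
wrist_force: [0.5, 0.1, -1.1]
finger_gap: 0.0196
```

```bash
python3 w.py .649,-.251,.012,1.703 .649,-.251,.005,1.703;python3 - <<'E'
from rig import get_image
import cv2
p=get_image("scene");cv2.imwrite("pics/f3.png",cv2.resize(p["pixels"][130:230,190:330],None,fx=5,fy=5,interpolation=cv2.INTER_CUBIC)[:,:,::-1])
E
```

```text
t 8.65 p [ 0.6498 -0.2513  0.0447] rpy [-1.5687  0.0034  1.703 ] F [ 0.47  0.13 -1.12] gap 0.0196 q [-0.06  0.62  0.52  1.55 -0.33  1.06  2.24]
.649,-.251,.012,1.703 -> [0.0005 0.0327 0.0007] turn 0.0
.649,-.251,.005,1.703 -> [0.0005 0.0397 0.0007] turn 0.0
```

View pics/f3.png

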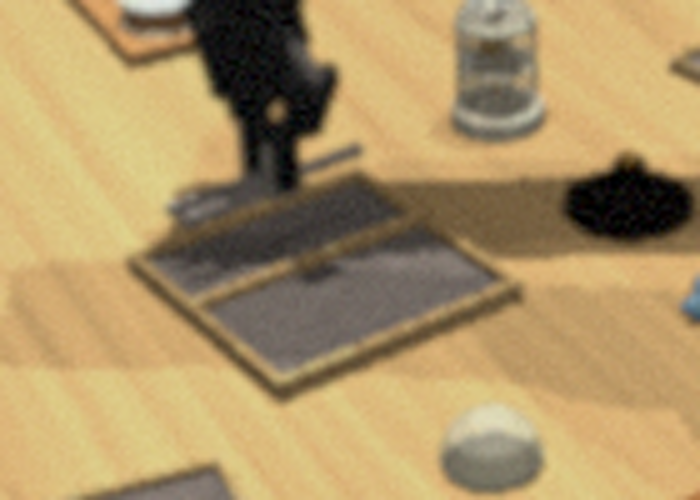

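>>> move_arm:
  deltas:
    - [[0,0.01,0],0]
    - [[0,0.018,0],0]
    - [[0,0.025,0],0]
    - [[0,0.03,0],0]
    - [[0,0.034,0],0]
    - [[0,0.036,0],0]
    - [[0,0.037,0],0]
    - [[0,0.037,0],0]
    - [[0,0.037,0],0]
    - [[0,0.037,0],0]

```text
t: 9.95
eef_pos: [0.6497, -0.2514, 0.0077]
tcp_rot: [-1.569, 0.003, 1.703]
wrist_force: [0.1, -0.5, -1.4]
finger_gap: 0.0189
```

>>> move_arm:
  deltas:
    - [[0,0.001,0],0]
    - [[0,0.002,0],0]
    - [[0,0.0025,0],0]
    - [[0,0.003,0],0]
    - [[0,0.003,0],0]
    - [[0,0.003,0],0]
    - [[0,0.003,0],0]
    - [[0,0.003,0],0]
    - [[0,0.003,0],0]
    - [[0,0.003,0],0]

```text
t: 11.2
eef_pos: [0.6498, -0.2515, 0.0066]
tcp_rot: [-1.569, 0.003, 1.703]
wrist_force: [-6.5, 2.6, 16.1]
finger_gap: 0.0191
```

>>> move_arm:
  deltas:
    - [[0,0,0],0]
    - [[0,0,0],0]
    - [[0,0,0],0]
    - [[0,-0.005,0],0]
    - [[0,-0.015,0],0]
    - [[0,-0.03,0],0]
    - [[0,-0.07,0],0]
    - [[0,-0.12,0],0]
    - [[0,-0.16,0],0]
    - [[0,-0.16,0],0]
  fingers: 0.31

```text
t: 12.45
eef_pos: [0.6518, -0.2522, 0.172]
tcp_rot: [-1.576, 0.006, 1.703]
wrist_force: [-0.7, 0.1, -0.1]
finger_gap: 0.0265
```

```bash
python3 w.py .4555,-.0702,.16,1.76 .4555,-.0702,.05,1.76
```

```text
t 12.45 p [ 0.6518 -0.2522  0.172 ] rpy [-1.5763  0.0058  1.7025] F [-0.72  0.09 -0.14] gap 0.0265 q [-0.09  0.5   0.56  1.44 -0.27  1.27  2.2 ]
.4555,-.0702,.16,1.76 -> [0.2063 0.0099 0.1708] turn -0.0575
.4555,-.0702,.05,1.76 -> [0.2069 0.1199 0.1714] turn -0.0575
```

>>> move_arm:
  deltas:
    - [[0.04,0,0.033],-0.01]
    - [[0.08,0,0.066],-0.02]
    - [[0.12,0,0.1],-0.03]
    - [[0.16,0.01,0.133],-0.04]
    - [[0.19,0.03,0.16],-0.05]
    - [[0.207,0.06,0.171],-0.0575]
    - [[0.207,0.09,0.171],-0.0575]
    - [[0.207,0.105,0.171],-0.0575]
    - [[0.207,0.11,0.171],-0.0575]
    - [[0.207,0.11,0.171],-0.0575]
  fingers: 0.65
  grip_force: 25

```text
t: 13.7
eef_pos: [0.4562, -0.0703, 0.0602]
tcp_rot: [-1.576, 0.006, 1.759]
wrist_force: [-0.1, 1.1, -0.4]
finger_gap: 0.0554
```

```bash
python3 w.py .4555,-.0702,.009,1.76; python3 - <<'E'
from h import *
S=get_image("scene");T=get_image("top")
for n,x in(("tuning_fork",(.65,-.25)),("dolphin",(.4555,-.0702))):
  for nm,p in(("T",T),("S",S)):
    for d in search_frame(p,n): print(nm,n,np.round(d["position"],4),round(d["confidence"],2))
t=T["pixels"][115:255,300:440]; s=S["pixels"][150:240,210:350]
o=np.zeros((560,800,3),np.uint8);o[:400,:400]=cv2.resize(t,(400,400),interpolation=cv2.INTER_CUBIC);o[:257,400:]=cv2.resize(s,(400,257),interpolation=cv2.INTER_CUBIC);cv2.imwrite("pics/d1.png",o[:,:,::-1])
E
```

```text
t 13.7 p [ 0.4562 -0.0703  0.0602] rpy [-1.5761  0.0064  1.7595] F [-0.13  1.08 -0.45] gap 0.0554 q [-0.42  0.12  0.51  2.13 -0.07  0.9   1.88]
.4555,-.0702,.009,1.76 -> [0.0006 0.0512 0.0009] turn -0.0005
T tuning_fork [ 0.6622 -0.2508  0.012 ] 0.83
S tuning_fork [ 0.6681 -0.2502  0.0131] 0.68
S tuning_fork [ 0.4514 -0.18    0.0025] 0.55
S tuning_fork [0.6892 0.2354 0.0444] 0.48
S dolphin [ 0.4578 -0.065   0.0162] 0.66
```

View pics/d1.png

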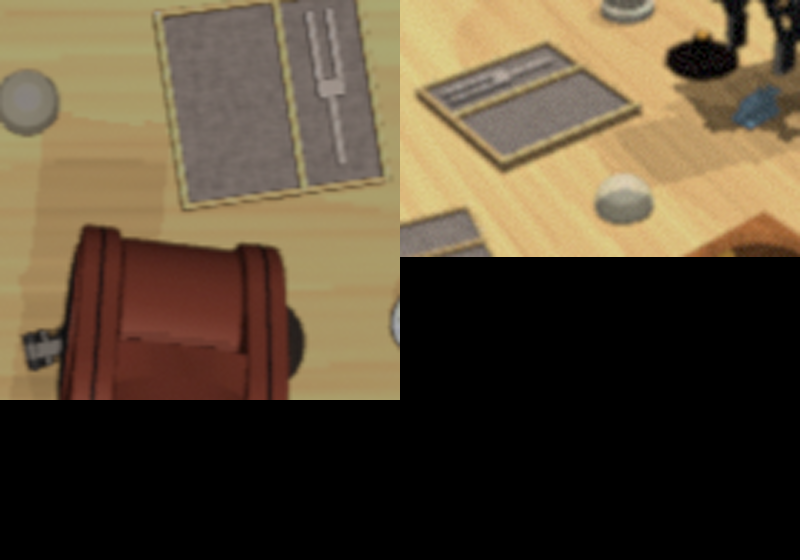

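>>> move_arm:
  deltas:
    - [[0,0.012,0.001],0]
    - [[0,0.024,0.001],0]
    - [[0,0.034,0.001],0]
    - [[0,0.042,0.001],0]
    - [[0,0.046,0.001],0]
    - [[0,0.049,0.001],0]
    - [[0,0.05,0.001],0]
    - [[0,0.05,0.001],0]
    - [[0,0.05,0.001],0]
    - [[0,0.05,0.001],0]

```text
t: 15.25
eef_pos: [0.4556, -0.0704, 0.0104]
tcp_rot: [-1.577, 0.006, 1.76]
wrist_force: [-0.3, 0.0, 0.6]
finger_gap: 0.0561
```

>>> move_arm:
  deltas:
    - [[0,0,0],0]
    - [[0,0,0],0]
    - [[0,0,0],0]
    - [[0,0,0],0]
    - [[0,0,0],0]
    - [[0,0,0],0]
    - [[0,0,0],0]
    - [[0,0,0],0]
    - [[0,0,0],0]
    - [[0,0,0],0]
  fingers: 0.1

```text
t: 16.5
eef_pos: [0.4558, -0.0704, 0.0106]
tcp_rot: [-1.577, 0.006, 1.76]
wrist_force: [-2.9, -0.0, 5.7]
finger_gap: 0.0177
```

>>> move_arm:
  deltas:
    - [[0,-0.003,0],0]
    - [[0,-0.008,0],0]
    - [[0,-0.015,0],0]
    - [[0,-0.025,0],0]
    - [[0,-0.04,0],0]
    - [[0,-0.06,0],0]
    - [[0,-0.09,0],0]
    - [[0,-0.12,0],0]
    - [[0,-0.14,0],0]
    - [[0,-0.14,0],0]

```text
t: 17.75
eef_pos: [0.4558, -0.0699, 0.1526]
tcp_rot: [-1.581, 0.006, 1.76]
wrist_force: [0.4, 0.2, -0.4]
finger_gap: 0.0175
```

```bash
python3 w.py .6386,.2049,.15,1.76 .6386,.2049,.05,1.76; python3 - <<'E'
from h import *
S=get_image("scene");v,u=[int(k) for k in proj(S,[[.4555,-.07,.14]])[0][::-1]]
s=S["pixels"][v-40:v+50,u-45:u+45]; print(u,v)
cv2.imwrite("pics/d2.png",cv2.resize(s,(540,540),interpolation=cv2.INTER_CUBIC)[:,:,::-1])
E
```

```text
t 17.75 p [ 0.4558 -0.0699  0.1526] rpy [-1.5811  0.006   1.7598] F [ 0.42  0.16 -0.42] gap 0.0175 q [-0.45 -0.02  0.5   2.04  0.02  1.11  1.81]
.6386,.2049,.15,1.76 -> [ 0.2355  0.0036 -0.2311] turn -0.0002
.6386,.2049,.05,1.76 -> [ 0.2361  0.1036 -0.2301] turn -0.0002
335 146
```

View pics/d2.png

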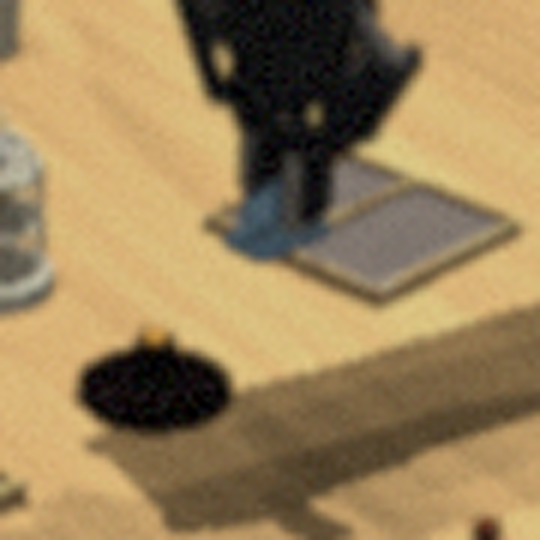

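>>> move_arm:
  deltas:
    - [[0.033,0,-0.033],0]
    - [[0.066,0,-0.066],0]
    - [[0.1,0,-0.099],0]
    - [[0.135,0,-0.132],0]
    - [[0.17,0,-0.165],0]
    - [[0.205,0,-0.2],0]
    - [[0.236,0.004,-0.231],0]
    - [[0.236,0.02,-0.231],0]
    - [[0.236,0.035,-0.231],0]
    - [[0.236,0.04,-0.231],0]

```text
t: 19.05
eef_pos: [0.6368, 0.2035, 0.1101]
tcp_rot: [-1.576, 0.007, 1.758]
wrist_force: [-0.3, 0.1, 0.2]
finger_gap: 0.0175
```

```bash
python3 w.py .6386,.2049,.05,1.76 .6386,.2049,.032,1.76
```

```text
t 19.05 p [0.6368 0.2035 0.1101] rpy [-1.5763  0.007   1.7583] F [-0.28  0.1   0.25] gap 0.0175 q [-0.64  0.46  0.34  1.57 -0.16  1.13  1.5 ]
.6386,.2049,.05,1.76 -> [ 0.0014  0.0601 -0.0017] turn -0.0017
.6386,.2049,.032,1.76 -> [ 0.0016  0.0781 -0.0016] turn -0.0017
```

>>> move_arm:
  deltas:
    - [[0.001,0.012,-0.002],0]
    - [[0.0015,0.024,-0.002],0]
    - [[0.0015,0.036,-0.002],0]
    - [[0.0015,0.048,-0.002],0]
    - [[0.0015,0.058,-0.002],0]
    - [[0.0015,0.066,-0.002],0]
    - [[0.0015,0.072,-0.002],0]
    - [[0.0015,0.076,-0.002],0]
    - [[0.0015,0.077,-0.002],0]
    - [[0.0015,0.077,-0.002],0]

```text
t: 20.3
eef_pos: [0.6392, 0.2049, 0.0333]
tcp_rot: [-1.577, 0.007, 1.758]
wrist_force: [0.0, -0.4, -1.4]
finger_gap: 0.0174
```

>>> move_arm:
  deltas:
    - [[0,0.001,0],0]
    - [[0,0.002,0],0]
    - [[0,0.003,0],0]
    - [[0,0.0035,0],0]
    - [[0,0.004,0],0]
    - [[0,0.0045,0],0]
    - [[0,0.0045,0],0]
    - [[0,0.0045,0],0]
    - [[0,0.0045,0],0]
    - [[0,0.0045,0],0]

```text
t: 21.55
eef_pos: [0.6392, 0.2049, 0.0288]
tcp_rot: [-1.577, 0.007, 1.758]
wrist_force: [-0.4, 0.0, 0.8]
finger_gap: 0.0176
```

>>> move_arm:
  deltas:
    - [[0,0.0005,0],0]
    - [[0,0.001,0],0]
    - [[0,0.001,0],0]
    - [[0,0.001,0],0]
    - [[0,0.001,0],0]
    - [[0,0.001,0],0]
    - [[0,0.001,0],0]
    - [[0,0.001,0],0]
    - [[0,0.001,0],0]
    - [[0,0.001,0],0]

```text
t: 22.8
eef_pos: [0.6392, 0.2049, 0.0287]
tcp_rot: [-1.577, 0.007, 1.758]
wrist_force: [-5.3, -1.6, 8.6]
finger_gap: 0.0169
```

>>> move_arm:
  deltas:
    - [[0,0,0],0]
    - [[0,0,0],0]
    - [[0,0,0],0]
    - [[0,0,0],0]
    - [[0,-0.003,0],0]
    - [[0,-0.008,0],0]
    - [[0,-0.015,0],0]
    - [[0,-0.03,0],0]
    - [[0,-0.05,0],0]
    - [[0,-0.09,0],0]
  fingers: 0.31

```text
t: 24.05
eef_pos: [0.6378, 0.2052, 0.1194]
tcp_rot: [-1.575, 0.007, 1.758]
wrist_force: [1.1, 0.2, -0.2]
finger_gap: 0.0263
```

```bash
python3 w.py .447,-.1885,.12,0.2 .447,-.1885,.12,3.2 .56,0,.15,2.5
```

```text
t 24.05 p [0.6378 0.2052 0.1194] rpy [-1.5749  0.007   1.7582] F [ 1.13  0.23 -0.17] gap 0.0263 q [-0.64  0.46  0.35  1.56 -0.16  1.15  1.49]
.447,-.1885,.12,0.2 -> [-0.3512  0.0008  0.2608] turn 1.5582
.447,-.1885,.12,3.2 -> [-0.3512  0.0008  0.2608] turn -1.4418
.56,0,.15,2.5 -> [-0.1873 -0.0297  0.1146] turn -0.7418
```

```bash
python3 - <<'E'
from h import *
T=get_image("top");S=get_image("scene")
for nm,p in(("T",T),("S",S)):
    u,v=proj(p,[[.447,-.1885,.034]])[0].astype(int); c=p["pixels"][v-9:v+10,u-9:u+10].astype(int)
    m=(c[:,:,0]-c[:,:,2]>50); m=m*(c[:,:,0]-c[:,:,2])
    # keep inside 6px
    yy,xx=np.mgrid[-9:10,-9:10]; 
    m=m*(np.hypot(xx,yy)<7); print(nm,(m>0).sum(),ray(p,[[u+(xx*m).sum()/m.sum(),v+(yy*m).sum()/m.sum()]],.034).round(4))
    k=masknear(p,'ebony_lid',(.447,-.188)); 
    if k is not None: print(k.sum(),fit([(p,k)],'ebony_lid',(.447,-.1885,[0])))
    k=[(d["position"],d["confidence"]) for d in search_frame(p,'dolphin')]; print(k)
t=T["pixels"][100:200,160:260]; s=S["pixels"][215:305,290:390]
o=np.hstack([cv2.resize(t,(400,400),interpolation=cv2.INTER_CUBIC),cv2.resize(s,(400,400),interpolation=cv2.INTER_CUBIC)])
cv2.imwrite("pics/d3.png",o[:,:,::-1])
E
```

```text
T 46 [[ 0.4467 -0.1897  0.034 ]]
1010 (array([ 0.44778451, -0.18949826,  0.16678146]), [0.9737671886143909])
[([0.6333, 0.2041, 0.041], 0.51)]
S 96 [[ 0.442  -0.2013  0.034 ]]
202 (array([ 0.45243882, -0.20509472,  0.32488522]), [0.5314068518996661])
[]
```

View pics/d3.png

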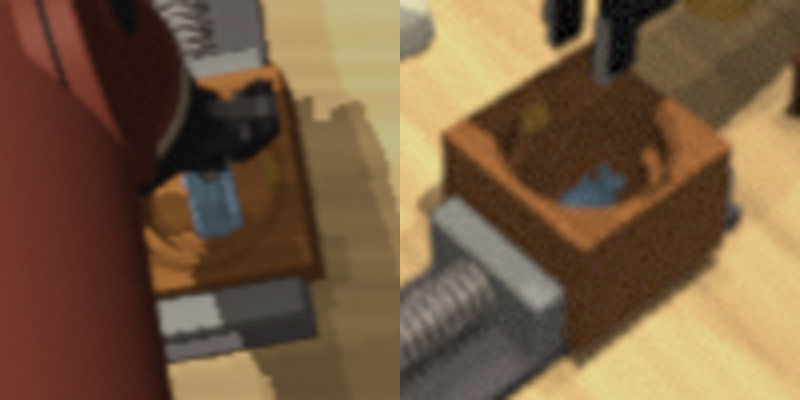

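>>> move_arm:
  deltas:
    - [[-0.044,-0.02,0.033],0]
    - [[-0.09,-0.02,0.066],0]
    - [[-0.135,-0.02,0.1],0]
    - [[-0.18,-0.02,0.133],0]
    - [[-0.225,-0.02,0.166],0]
    - [[-0.27,-0.02,0.2],0]
    - [[-0.315,-0.02,0.233],0]
    - [[-0.352,0,0.26],0]
    - [[-0.352,0.04,0.26],0]
    - [[-0.352,0.06,0.26],0]
  fingers: 0.55
  grip_force: 60

```text
t: 25.6
eef_pos: [0.447, -0.1894, 0.0574]
tcp_rot: [-1.574, 0.005, 1.757]
wrist_force: [0.0, 1.1, 0.1]
finger_gap: 0.0469
```

```bash
python3 w.py .447,-.189,.012,1.758
```

```text
t 25.6 p [ 0.447  -0.1894  0.0574] rpy [-1.5735  0.0055  1.7567] F [0.04 1.11 0.1 ] gap 0.0469 q [-0.24  0.19  0.59  2.08 -0.13  0.91  2.19]
.447,-.189,.012,1.758 -> [ 0.0007  0.0454 -0.    ] turn -0.0013
```

>>> move_arm:
  deltas:
    - [[0,0.01,0],0]
    - [[0,0.02,0],0]
    - [[0,0.03,0],0]
    - [[0,0.037,0],0]
    - [[0,0.041,0],0]
    - [[0,0.0435,0],0]
    - [[0,0.0445,0],0]
    - [[0,0.0445,0],0]
    - [[0,0.0445,0],0]
    - [[0,0.0445,0],0]

```text
t: 26.85
eef_pos: [0.4472, -0.1897, 0.013]
tcp_rot: [-1.574, 0.006, 1.757]
wrist_force: [-0.2, 0.3, -0.6]
finger_gap: 0.0471
```

>>> move_arm:
  deltas:
    - [[0,0,0],0]
    - [[0,0,0],0]
    - [[0,0,0],0]
    - [[0,0,0],0]
    - [[0,0,0],0]
    - [[0,0,0],0]
    - [[0,0,0],0]
    - [[0,0,0],0]
    - [[0,0,0],0]
    - [[0,0,0],0]
  fingers: 0.1

```text
t: 28.1
eef_pos: [0.4473, -0.1897, 0.0133]
tcp_rot: [-1.574, 0.005, 1.757]
wrist_force: [-1.8, 0.8, 5.4]
finger_gap: 0.0179
```

>>> move_arm:
  deltas:
    - [[0,-0.005,0],0]
    - [[0,-0.015,0],0]
    - [[0,-0.04,0],0]
    - [[0,-0.08,0],0]
    - [[0,-0.12,0],0]
    - [[0,-0.15,0],0]
    - [[0,-0.15,0],0]
    - [[0,-0.15,0],0]
    - [[0,-0.15,0],0]
    - [[0,-0.15,0],0]

```text
t: 29.35
eef_pos: [0.4462, -0.1889, 0.1625]
tcp_rot: [-1.572, 0.005, 1.757]
wrist_force: [0.7, 0.3, -0.6]
finger_gap: 0.0179
```

```bash
python3 w.py .6386,.2049,.16,1.757; python3 - <<'E'
from h import *
S=get_image("scene");T=get_image("top");s=r.state();M['lid2']=M['ebony_lid'][:80];x,y,z=s["eef_pos"]
R=Ro.from_euler('xyz',s["tcp_rot"]).as_matrix();up=-R[:,1]
for nm,p in(("T",T),("S",S)):
    for d in outline_of(p,'ebony_lid'): 
        m=d["mask"];print(nm,d["confidence"],m.sum(),np.argwhere(m)[:,::-1].min(0),np.argwhere(m)[:,::-1].max(0))
    g=proj(p,place(M['lid2'],x,y,0,z-.0127)); print('pred',g.min(0),g.max(0))
u,v=proj(S,[[x,y,z]])[0].astype(int)
cv2.imwrite("pics/l1.png",cv2.resize(S["pixels"][v-40:v+40,u-40:u+40],(560,560),interpolation=cv2.INTER_CUBIC)[:,:,::-1])
E
```

```text
t 29.35 p [ 0.4462 -0.1889  0.1625] rpy [-1.5724  0.0052  1.7566] F [ 0.7   0.31 -0.61] gap 0.0179 q [-0.29  0.03  0.61  1.98 -0.01  1.14  2.09]
.6386,.2049,.16,1.757 -> [ 0.3515  0.0011 -0.2618] turn -0.0004
T 0.87 435 [382 215] [408 256]
pred [382.07017221 214.92520928] [423.40750191 256.13002601]
S 0.59 247 [303 119] [330 131]
pred [301.22782634 117.93001464] [329.42869351 131.63148523]
```

View pics/l1.png

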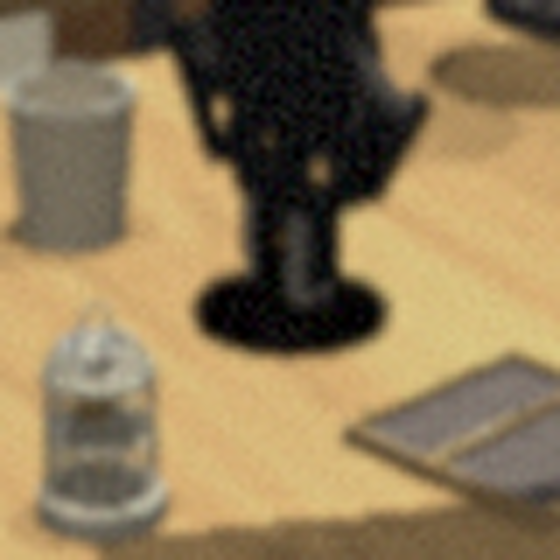

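>>> move_arm:
  deltas:
    - [[0.044,0,-0.033],0]
    - [[0.09,0,-0.066],0]
    - [[0.135,0,-0.1],0]
    - [[0.18,0,-0.133],0]
    - [[0.225,0,-0.167],0]
    - [[0.27,0,-0.2],0]
    - [[0.315,0,-0.234],0]
    - [[0.3515,0.01,-0.262],0]
    - [[0.3515,0.03,-0.262],0]
    - [[0.3515,0.04,-0.262],0]

```text
t: 30.8
eef_pos: [0.6385, 0.2037, 0.1198]
tcp_rot: [-1.571, 0.007, 1.756]
wrist_force: [-0.4, -0.1, -0.8]
finger_gap: 0.0178
```

```bash
python3 w.py .6386,.2049,.1,1.757 .6386,.2049,.084,1.757
```

```text
t 30.8 p [0.6385 0.2037 0.1198] rpy [-1.5708  0.0068  1.7564] F [-0.41 -0.14 -0.82] gap 0.0178 q [-0.63  0.46  0.34  1.56 -0.16  1.15  1.49]
.6386,.2049,.1,1.757 -> [ 0.0013  0.0198 -0.0004] turn -0.0006
.6386,.2049,.084,1.757 -> [ 0.0014  0.0358 -0.0004] turn -0.0006
```

>>> move_arm:
  deltas:
    - [[0.001,0.006,0],0]
    - [[0.001,0.012,0],0]
    - [[0.001,0.018,0],0]
    - [[0.001,0.023,0],0]
    - [[0.001,0.028,0],0]
    - [[0.001,0.032,0],0]
    - [[0.001,0.035,0],0]
    - [[0.001,0.037,0],0]
    - [[0.001,0.037,0],0]
    - [[0.001,0.037,0],0]

```text
t: 32.05
eef_pos: [0.6383, 0.2047, 0.0829]
tcp_rot: [-1.571, 0.006, 1.757]
wrist_force: [1.3, 1.1, -1.7]
finger_gap: 0.0177
```

>>> move_arm:
  deltas:
    - [[0,0.001,0],0]
    - [[0,0.002,0],0]
    - [[0,0.003,0],0]
    - [[0,0.004,0],0]
    - [[0,0.005,0],0]
    - [[0,0.006,0],0]
    - [[0,0.007,0],0]
    - [[0,0.008,0],0]
    - [[0,0.008,0],0]
    - [[0,0.008,0],0]

```text
t: 33.3
eef_pos: [0.6396, 0.2049, 0.0766]
tcp_rot: [-1.574, 0.006, 1.756]
wrist_force: [-0.4, 0.7, 10.9]
finger_gap: 0.0178
```

>>> move_arm:
  deltas:
    - [[0,0.0025,0],0]
    - [[0,0.004,0],0]
    - [[0,0.0055,0],0]
    - [[0,0.007,0],0]
    - [[0,0.0085,0],0]
    - [[0,0.01,0],0]
    - [[0,0.011,0],0]
    - [[0,0.012,0],0]
    - [[0,0.012,0],0]
    - [[0,0.012,0],0]

```text
t: 34.55
eef_pos: [0.639, 0.2049, 0.0672]
tcp_rot: [-1.573, 0.005, 1.756]
wrist_force: [-13.2, -2.0, 26.5]
finger_gap: 0.0179
```

>>> move_arm:
  deltas:
    - [[0,0,0],0]
    - [[0,0,0],0]
    - [[0,0,0],0]
    - [[0,0,0],0]
    - [[0,-0.003,0],0]
    - [[0,-0.01,0],0]
    - [[0,-0.03,0],0]
    - [[0,-0.06,0],0]
    - [[0,-0.1,0],0]
    - [[0,-0.12,0],0]
  fingers: 0.36

```text
t: 35.8
eef_pos: [0.6397, 0.2056, 0.1911]
tcp_rot: [-1.577, 0.004, 1.756]
wrist_force: [0.5, -0.4, -1.1]
finger_gap: 0.0307
```

```bash
python3 w.py .50,-.10,.2,1.2 .4615,-.3277,.15,1.2 .4615,-.3277,.04,1.2
```

```text
t 35.8 p [0.6397 0.2056 0.1911] rpy [-1.5771  0.0039  1.7563] F [ 0.5  -0.4  -1.11] gap 0.0307 q [-0.64  0.41  0.35  1.48 -0.14  1.28  1.48]
.50,-.10,.2,1.2 -> [-0.2746 -0.009   0.1936] turn 0.5563
.4615,-.3277,.15,1.2 -> [-0.4911  0.0413  0.2738] turn 0.5563
.4615,-.3277,.04,1.2 -> [-0.4907  0.1513  0.2745] turn 0.5563
```

>>> move_arm:
  deltas:
    - [[-0.05,0,0.032],0.06]
    - [[-0.1,0,0.064],0.12]
    - [[-0.15,0,0.096],0.18]
    - [[-0.2,0,0.128],0.25]
    - [[-0.25,0,0.155],0.31]
    - [[-0.3,0,0.18],0.37]
    - [[-0.35,0,0.206],0.43]
    - [[-0.4,0,0.23],0.49]
    - [[-0.45,0,0.253],0.55]
    - [[-0.491,0,0.274],0.55]
  fingers: 1.0
  grip_force: 45

```text
t: 37.05
eef_pos: [0.4601, -0.3295, 0.1918]
tcp_rot: [-1.579, -0.0, 1.205]
wrist_force: [0.6, 0.4, -0.0]
finger_gap: 0.0851
```

```bash
python3 w.py .4615,-.3277,.15,1.2 .4615,-.3277,.038,1.2; python3 - <<'E'
from h import *
S=get_image("scene");T=get_image("top")
M['lidseat']=M['ebony_lid']
for nm,p in(("T",T),("S",S)):
    for d in search_frame(p,'ebony_lid'): print(nm,np.round(d["position"],4),d["confidence"])
    k=masknear(p,'bird_cage',(.4615,-.3277))
    if k is not None: print('cage',fit([(p,k)],'bird_cage',(.4615,-.3277,[0])))
def tile(p,u,v,w,h,f):
    i=cv2.resize(p["pixels"][v-h:v+h,u-w:u+w],None,fx=f,fy=f,interpolation=cv2.INTER_CUBIC)
    for l in(ring(.04,.06),ring(.01,.088)):
        q=proj(p,place(l,.6386,.2049,0)); cv2.polylines(i,[((q+.5-[u-w,v-h])*f).astype(np.int32)],True,(0,255,255),1)
    return i
cv2.imwrite("pics/l2.png",np.hstack([tile(T,210,148,40,40,5),tile(S,335,258,40,40,5)])[:,:,::-1])
E
```

```text
t 37.05 p [ 0.4601 -0.3295  0.1918] rpy [-1.5789 -0.      1.2045] F [ 0.56  0.43 -0.02] gap 0.0851 q [-0.11  0.21  0.75  1.76 -0.16  1.22  1.89]
.4615,-.3277,.15,1.2 -> [ 0.0022  0.0418 -0.0003] turn 0.0045
.4615,-.3277,.038,1.2 -> [0.0022 0.1538 0.0006] turn 0.0045
T [0.6354 0.2023 0.0618] 0.55
cage (array([ 0.46118378, -0.32647884,  0.26619053]), [0.8248292197342005])
S [0.6415 0.2089 0.0585] 0.92
cage (array([ 0.45723111, -0.33137497,  0.3967143 ]), [0.7878061967138765])
```

View pics/l2.png

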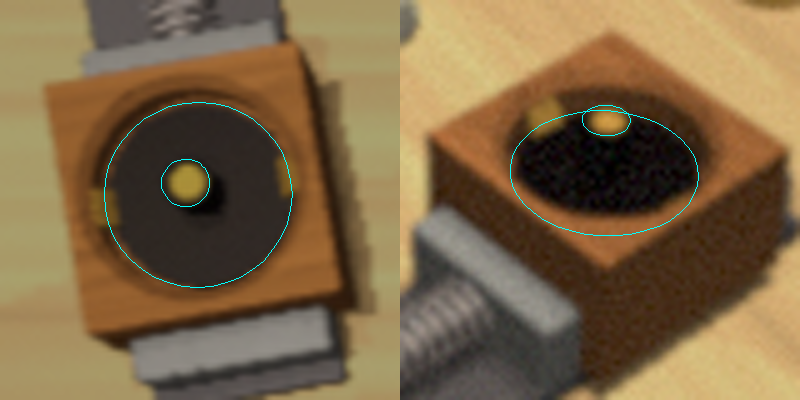

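>>> move_arm:
  deltas:
    - [[0.002,0.03,0],0]
    - [[0.002,0.06,0],0]
    - [[0.002,0.085,0],0]
    - [[0.002,0.108,0],0]
    - [[0.002,0.126,0],0]
    - [[0.002,0.14,0],0]
    - [[0.002,0.15,0],0]
    - [[0.002,0.153,0],0]
    - [[0.002,0.153,0],0]
    - [[0.002,0.153,0],0]

```text
t: 38.6
eef_pos: [0.4636, -0.3249, 0.0388]
tcp_rot: [-1.579, -0.001, 1.208]
wrist_force: [0.4, -0.3, 0.3]
finger_gap: 0.0854
```

>>> move_arm:
  deltas:
    - [[0,0,0],0]
    - [[0,0,0],0]
    - [[0,0,0],0]
    - [[0,0,0],0]
    - [[0,0,0],0]
    - [[0,0,0],0]
    - [[0,0,0],0]
    - [[0,0,0],0]
    - [[0,0,0],0]
    - [[0,0,0],0]
  fingers: 0.4

```text
t: 39.85
eef_pos: [0.4638, -0.3254, 0.0393]
tcp_rot: [-1.58, -0.001, 1.207]
wrist_force: [-1.8, 0.5, 5.7]
finger_gap: 0.0491
```

>>> move_arm:
  deltas:
    - [[0,-0.005,0],0]
    - [[0,-0.02,0],0]
    - [[0,-0.045,0],0]
    - [[0,-0.07,0],0]
    - [[0,-0.08,0],0]
    - [[0,-0.08,0],0]
    - [[0,-0.08,0],0]
    - [[0,-0.08,0],0]
    - [[0,-0.08,0],0]
    - [[0,-0.08,0],0]

```text
t: 41.1
eef_pos: [0.463, -0.3251, 0.1191]
tcp_rot: [-1.579, -0.001, 1.207]
wrist_force: [-0.3, 0.2, -2.6]
finger_gap: 0.0496
```

```bash
python3 w.py .6382,-.171,.12,1.207 .6382,-.171,.05,1.207
```

```text
t 41.1 p [ 0.463  -0.3251  0.1191] rpy [-1.5791e+00 -5.0000e-04  1.2073e+00] F [-0.33  0.21 -2.62] gap 0.0496 q [-0.08  0.29  0.73  1.85 -0.22  1.08  1.94]
.6382,-.171,.12,1.207 -> [ 2.064e-01  1.000e-04 -1.090e-01] turn 0.0003
.6382,-.171,.05,1.207 -> [ 0.2063  0.0701 -0.1084] turn 0.0003
```

>>> move_arm:
  deltas:
    - [[0.04,0,-0.022],0]
    - [[0.085,0,-0.045],0]
    - [[0.13,0,-0.068],0]
    - [[0.175,0,-0.092],0]
    - [[0.206,0,-0.109],0]
    - [[0.206,0.015,-0.109],0]
    - [[0.206,0.035,-0.109],0]
    - [[0.206,0.05,-0.109],0]
    - [[0.206,0.06,-0.109],0]
    - [[0.206,0.06,-0.109],0]

```text
t: 42.35
eef_pos: [0.6378, -0.1718, 0.0592]
tcp_rot: [-1.578, -0.0, 1.207]
wrist_force: [0.4, 0.6, -1.8]
finger_gap: 0.0496
```

```bash
python3 w.py .6382,-.171,.0453,1.207
```

```text
t 42.35 p [ 0.6378 -0.1718  0.0592] rpy [-1.5778e+00 -2.0000e-04  1.2065e+00] F [ 0.35  0.57 -1.78] gap 0.0496 q [-0.25  0.54  0.6   1.65 -0.34  1.05  1.66]
.6382,-.171,.0453,1.207 -> [0.0009 0.0139 0.0001] turn -0.0005
```

>>> move_arm:
  deltas:
    - [[0.001,0.003,0],0]
    - [[0.001,0.006,0],0]
    - [[0.001,0.009,0],0]
    - [[0.001,0.011,0],0]
    - [[0.001,0.0125,0],0]
    - [[0.001,0.0135,0],0]
    - [[0.001,0.0145,0],0]
    - [[0.001,0.0145,0],0]
    - [[0.001,0.0145,0],0]
    - [[0.001,0.0145,0],0]

```text
t: 43.6
eef_pos: [0.6384, -0.171, 0.0454]
tcp_rot: [-1.578, -0.0, 1.207]
wrist_force: [-3.9, 1.6, 6.5]
finger_gap: 0.0488
```

>>> move_arm:
  deltas:
    - [[0,0,0],0]
    - [[0,0,0],0]
    - [[0,0,0],0]
    - [[0,0,0],0]
    - [[0,0,0],0]
    - [[0,-0.01,0],0]
    - [[0,-0.03,0],0]
    - [[0,-0.06,0],0]
    - [[0,-0.1,0],0]
    - [[0,-0.14,0],0]
  fingers: 0.95

```text
t: 44.85
eef_pos: [0.6374, -0.1709, 0.1884]
tcp_rot: [-1.579, -0.001, 1.206]
wrist_force: [0.0, 0.9, -0.7]
finger_gap: 0.0814
```

>>> move_arm:
  deltas:
    - [[0.03,-0.03,0],0]
    - [[0.07,-0.03,0],0]
    - [[0.11,-0.03,0.01],0]
    - [[0.15,-0.03,0.02],0]
    - [[0.19,-0.03,0.04],0]
    - [[0.23,-0.03,0.06],0]
    - [[0.25,-0.03,0.08],0]
    - [[0.25,-0.03,0.1],0]
    - [[0.25,-0.03,0.1],0]
    - [[0.25,-0.03,0.1],0]

```text
t: 46.1
eef_pos: [0.6336, 0.0975, 0.2189]
tcp_rot: [-1.581, -0.002, 1.205]
wrist_force: [0.0, -0.2, 0.3]
finger_gap: 0.0812
```

```bash
python3 - <<'E'
from h import *
S=get_image("scene");T=get_image("top");print(r.state()["t"],r.state()["eef_pos"])
tr=np.array([.6426,-.2042]);c,s=np.cos(.1325),np.sin(.1325);tf=lambda v:(np.array([[c,s],[-s,c]])@(np.array(v[:2])-tr)).round(4)
M['cage6']=M['bird_cage']+[0,0,.006]
for nm,p in(("T",T),("S",S)):
    k=masknear(p,'bird_cage',(.6382,-.171))
    if k is not None: v,i=fit([(p,k)],'cage6',(.6382,-.171,[0])); print(nm,'cage',tf(v),i)
    for d in search_frame(p,'tuning_fork')[:1]: print(nm,'fork middle',tf(d["position"]),d["position"][2])
    for n in('glass_dome','brass_bell','walnut_box','ebony_lid'): print(nm,n,[np.round(d["position"],3).tolist() for d in search_frame(p,n)[:1]])
o=np.hstack([cv2.resize(T["pixels"][100:200,340:440],(400,400),interpolation=cv2.INTER_CUBIC),cv2.resize(S["pixels"][130:230,200:300],(400,400),interpolation=cv2.INTER_CUBIC)])
cv2.imwrite("pics/c1.png",o[:,:,::-1])
E
```

```text
46.2 [0.63358196 0.09731907 0.21827615]
T cage [-0.0007  0.035 ] [0.9324702082717705]
T fork middle [ 0.014  -0.0495] 0.012
T glass_dome [[0.632, -0.008, 0.025]]
T brass_bell [[0.445, 0.066, 0.017]]
T walnut_box []
T ebony_lid []
S cage [-0.0023  0.0352] [0.9419552889852677]
S fork middle [ 0.0268 -0.0452] 0.0136
S glass_dome [[0.65, 0.003, 0.016]]
S brass_bell [[0.445, 0.078, 0.019]]
S walnut_box [[0.452, 0.197, 0.037]]
S ebony_lid [[0.644, 0.21, 0.059]]
```

View pics/c1.png

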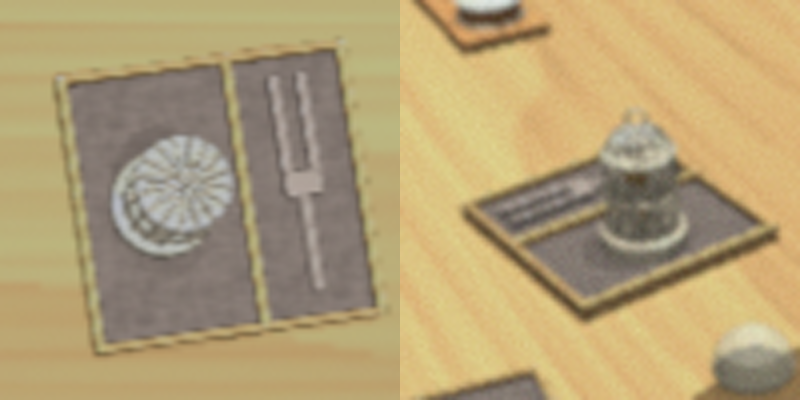

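```bash
python3 -c "
from rig import order; print(order.finish_job())"
```

```text
the job is handed in; nothing more can be done
None
```

Both kits are made up and the job is handed in at about 46 s on the clock; no verdict was reported.

- **First kit:** The dolphin was set down in the teak box and seen standing on its floor near the middle before the lid went in. I pressed the lid home to about 26 N. The wrist stopped within 1 mm of the seated height. In both pictures the lid's knob lay where a fully seated lid puts it, with the brass tabs over its edge.
- **Second kit:** The cage stands in the wide bay. Both cameras put it within 3 mm of the bay's centre. The fork lies in the narrow bay, about 4 mm off centre along its length by its yoke and ends in the picture, clear of both end walls.
- **Left alone:** The paperweight and bell were found again within 1 to 2 cm of where they started, as far as the networks can place them. The walnut box was found in one view only, at its starting place. None of the three was touched.

**Checks that disagreed or were missed:** The network's mid-point for the fork read 14 mm off along the tray in the top view and 27 mm in the scene view. The yoke and ends in the picture contradict this, so I trusted the picture. The last look missed the lid and walnut box in the top view, where the arm was probably in the way. The dolphin could not be seen again once the lid was on.

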